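# Cover the ingredient canisters with their own lids

## Task

Work is over and the four open ingredient containers must be covered: pick the four grey lids out of the clutter and put each one on the container it fits (large round, small round, square, oblong), pushed home so that its plug is inside the mouth and its flange lies flat on the rim all round. Do not knock any container over; leave all four standing upright on the worktop and let go of everything.

Things in the scene. Friction and masses are not known exactly. Their poses are not given: they have to be found in the camera images.
- large_round_canister: The larger of the two round steel canisters: outside 90 mm in diameter (rim bead 94), 70 mm high, mouth 84 mm wide, wall 3 mm, about 0.55 kg. Its origin is the centre of its underside, z up. It is loose on the worktop, open at the top, filled to 20 mm below the rim. Takes large_round_lid, whose origin is then 60 mm above the canister's.
- small_round_canister: The smaller round steel canister: outside 62 mm in diameter (rim bead 66), 56 mm high, mouth 57 mm wide, wall 2.5 mm, about 0.35 kg. Its origin is the centre of its underside, z up. It is loose on the worktop, open at the top, filled to 20 mm below the rim. Takes small_round_lid, whose origin is then 46 mm above the canister's.
- square_canister: Square steel canister with rounded corners: outside 78 x 78 mm (sides along its x and y), 62 mm high, mouth 72 x 72 mm, wall 3 mm, about 0.5 kg. Its origin is the centre of its underside, z up. It is loose on the worktop, open at the top, filled to 20 mm below the rim. Takes square_lid, sides parallel (any of the four ways round), whose origin is then 52 mm above the canister's.
- oblong_tub: Oblong white plastic ingredient tub with a label, nearly full of brown cocoa nibs: 101 mm long (its x) by 67 mm wide (its y) over the rim, 60 mm high, mouth 92 x 58 mm, about 0.4 kg. Its origin is the centre of its underside, z up. It is loose on the worktop. Takes oblong_lid, long sides parallel (either way round), whose origin is then 50 mm above the tub's.
- large_round_lid: Large round grey plastic lid: flange 98 mm in diameter, plug 76 mm. Origin: centre of the plug's underside, z up; starts right way up on its plug. Plug z 0 to 10 mm, each side 4 mm narrower at the bottom; flange z 10 to 14. An upright black round knob, 24 mm in diameter, stands in the middle, z 14 to 40: grip it with the fingertips above z 15. About 70 g.
- small_round_lid: Small round grey plastic lid: flange 70 mm in diameter, plug 49 mm. Origin: centre of the plug's underside, z up; starts right way up on its plug. Plug z 0 to 10 mm, each side 4 mm narrower at the bottom; flange z 10 to 14. An upright black round knob, 24 mm in diameter, stands in the middle, z 14 to 40: grip it with the fingertips above z 15. About 40 g.
- square_lid: Square grey plastic lid: flange 86 x 86 mm (sides along its x and y), plug 64 x 64 mm. Origin: centre of the plug's underside, z up; starts right way up on its plug. Plug z 0 to 10 mm, each side 4 mm narrower at the bottom; flange z 10 to 14. Black bar handle, central, along the lid's x: 48 mm long, 14 mm wide (y), z 28 to 40, on two posts: pinch it across y, fingertips above z 15. About 60 g.
- oblong_lid: Oblong grey plastic lid: flange 108 mm (its x) by 74 mm (its y), plug 84 x 50 mm. Origin: centre of the plug's underside, z up; starts right way up on its plug. Plug z 0 to 10 mm, each side 4 mm narrower at the bottom; flange z 10 to 14. Black bar handle, central, along the lid's x: 48 mm long, 14 mm wide (y), z 28 to 40, on two posts: pinch it across y, fingertips above z 15. About 70 g.
There are look-alikes about, which are no part of the job. What is shaped like the small_round_lid but turquoise is not meant.

How it is judged:
At the end, for the whole second after the job is handed in: Each of the four lids is on its own container: lid centre within 10 mm of the container's axis, its height within 3 mm of fully seated, tilted less than 0.06 rad; all four containers stand upright (tilt under 0.06 rad) on the worktop, and lids and containers are at rest (under 0.02 m/s) (horizontal distance between large_round_lid and large_round_canister below 0.01 m and z of large_round_lid in the frame of large_round_canister between 0.057 and 0.063 m and angle between each of large_round_lid, large_round_canister, small_round_lid, small_round_canister, square_lid, square_canister, oblong_lid, oblong_tub's own z axis and vertical below 0.06 rad and linear speed of each of large_round_lid, large_round_canister, small_round_lid, small_round_canister, square_lid, square_canister, oblong_lid, oblong_tub below 0.02 m/s and height (world z) of each of large_round_canister, small_round_canister, square_canister, oblong_tub below 0.006 m and horizontal distance between small_round_lid and small_round_canister below 0.01 m and z of small_round_lid in the frame of small_round_canister between 0.043 and 0.049 m and horizontal distance between square_lid and square_canister below 0.01 m and z of square_lid in the frame of square_canister between 0.049 and 0.055 m and horizontal distance between oblong_lid and oblong_tub below 0.01 m and z of oblong_lid in the frame of oblong_tub between 0.047 and 0.053 m); the robot touches nothing.
It fails at once if a container is knocked over (tilted more than 0.5 rad) (angle between any of large_round_canister, small_round_canister, square_canister, oblong_tub's own z axis and vertical above 0.5 rad).
It also fails if it takes over 102 s, if anything falls off the work surface, if the arm or the gripper's body presses on something with over 40 N, if the wrist force passes 120 N, or if a joint passes its speed limit or range.

## Robot

A 7-joint arm with a two-finger parallel gripper is mounted at the origin on a cart in front of the work surface, level with it; the furniture and walls round the work are solid. World frame = base frame: x ahead of the robot, y to its left, z up, the work surface at z = 0. Lengths are in m, angles in rad, forces in N, time in s.
With the tool pointing down it reaches from about 0.4 to 0.9 m from the base axis. Payload 5.6 kg.
Tool frame: the origin (TCP) lies midway between the tips of the shut fingers; the grasp point (between the pads) lies 19 mm behind it (ctrl.hold_point_z is the z of the grasp point in the tool frame, in m); z points along the fingers, y is the line along which they close (so a half turn about z gives the same grasp; the last joint's range is limited). The gripper opens to 92 mm and grips with 3 to 60 N. Pads are 20 mm wide; open, the fingers measure 128 mm over their backs; the gripper's body (75 mm by 189 mm) begins 69 mm behind the grasp point.
Start: joints at [1.297, 0.468, -0.012, 1.603, 0.006, 1.071, -0.056], TCP at [0.149, -0.633, 0.215] pointing down, gripper open.
Joint ranges: [-2.53, 2.53], [-0.31, 2.02], [-1.57, 1.55], [0.28, 2.44], [-1.29, 4.43], [0.15, 1.84], [-2.92, 2.92]. Speed limits (rad/s): [2.57, 2.57, 3.14, 3.14, 3.14, 3.14, 3.14].

## Interface

Orientations are given as a 3x3 rotation matrix whose columns are the frame's x, y, z axes.
In Python, from bench import ctrl gives the robot as it stands. The module is installed in compiled form; this text tells all that it offers.
- The arm moves only by the tool jog_arm, never from a script. Its argument "plan" is a list that holds one entry, the list of rows, each a list of 6 numbers: the shift along the tool's x, y, z as a fraction of full scale, then the turn, a rotation vector about the tool's x, y, z as a fraction of full scale. In form: [[[dx, dy, dz, ax, ay, az], ...]]. A call has 1 to 20 rows; each row is the pose to reach, as a shift and turn from the pose commanded when the call began, along the tool's axes at that moment; what a row does not reach only later rows make up. Full scale, the value 1, is 0.25 m for a shift and 90 degrees for a turn. A row lasts 1/12 s, in which the tool goes at most 41.7 mm and 7.16 degrees, less where a joint would pass 70% of its speed; a pose out of reach is approached as far as the arm can. A call with a number of a shift or a turn outside -1 to 1 is refused whole. A call with a gripper value outside its range is refused whole. "jaw" is the opening, from -1 (shut) to 1 (fully open), set as the call begins (left out, the last holds). The fingers move at their own pace and stop on an object; "newtons" is the grip in N (left out, the last holds). Time passes only in rows, so rows that repeat a pose let the fingers close. It gives the time, the measured TCP pose, the force, the opening and the grip force at its end, in the units of the state.
- ctrl.sense(): the state, without advancing time (a new reading comes with each control period).
- ctrl.get_image(name): name is "scene" or "top" or "wrist"; returns a dict with "pixels" (420x560x3 uint8, blue, green, red), "vfov" (degrees; the focal length in pixels is half the picture's height over the tangent of half this angle, whatever the lens; pixels are square), "cx", "cy" (the principal point, pixels), "position" and "rotation" of the camera in the world. Camera axes: x right, y up, looking along -z (the intrinsics and any distortion apply to the point x, -y, -z); pixel columns grow to the right and rows downward; lengths in m; the calibration is good to about 2 mm. A picture is of the moment at which its call begins. There is no depth.
- ctrl.job_done(): hands the job in; it is judged then, once.
The state is a dict: "time_s": time; "joint_pos": joint angles; "joint_velocities": joint speeds; "joint_efforts": joint torques, N m; "position": TCP position; "tcp_rot": TCP orientation; "ft_force": force on the tool from outside, world axes, zero at the start; "moment": the same for the moment, N m; "gripper_width": opening from 0.0 (shut) to 1.0 (fully open); "finger_force": force on a finger pad.
Only numpy, scipy, OpenCV 4.12 (cv2) and the standard library are available. Lean on these libraries where they do the work, as an engineer would, in place of code of your own. Each camera call takes 0.05 s, during which the arm holds its last target. There are 200 camera calls.

## Working session

There is one attempt and no reset: what is moved stays moved. The work goes in short steps, Python scripts to look and compute and a tool call to move; the robot and the scene stay as the last step left them, time stands still between calls to the robot, and variables do not carry over. Pictures are saved under pics/ and viewed, at most 14 in all, crops included, and the job is handed in when it is done.

Besides the shell and the picture viewer there is one more tool, called by a JSON object that holds its "op" and its "data". jog_arm: Moves the arm, as the interface text tells. Shift numbers are shares of 0.25 m and turn numbers shares of 90 degrees, none past 1 either way. Its arguments: {"type":"object","properties":{"plan":{"type":"array"},"jaw":{"type":"number"},"newtons":{"type":"number"}},"required":["plan"]}

```bash
mkdir -p pics; python3 - <<'E'
from bench import ctrl
import cv2,numpy as np
for n in ["top","scene"]:
    d=ctrl.get_image(n); cv2.imwrite(f"pics/{n}0.png",d["pixels"])
    print(n,{k:v for k,v in d.items() if k!="pixels"})
s=ctrl.sense();print(s["time_s"],s["position"],s["tcp_rot"],ctrl.hold_point_z)
E
```

```text
top {'vfov': 48.41687795474368, 'cx': 275.44921038114364, 'cy': 210.78104537773143, 'position': array([ 0.45201402, -0.00858572,  1.23552105]), 'rotation': array([[-0.00331662,  0.99556496, -0.0940181 ],
       [-0.99983468, -0.00498224, -0.01748677],
       [-0.01787763,  0.09394456,  0.9954169 ]])}
scene {'vfov': 45.19515841754547, 'cx': 290.50059507353836, 'cy': 210.96291051203937, 'position': array([-0.08890976,  0.80110991,  0.94312992]), 'rotation': array([[-0.77307329,  0.42269032, -0.4729594 ],
       [-0.63429827, -0.50945252,  0.58148417],
       [ 0.00483737,  0.7495272 ,  0.66195587]])}
0.1 [ 0.14853554 -0.63227991  0.21375206] [[ 9.73480210e-01  2.28770738e-01 -4.80300702e-04]
 [ 2.28771205e-01 -9.73479103e-01  1.47392991e-03]
 [-1.30370663e-04 -1.54472057e-03 -9.99998798e-01]] -0.0187
```

View pics/top0.png

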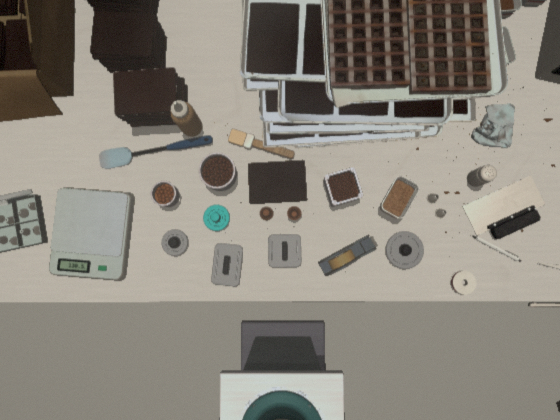

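View pics/scene0.png

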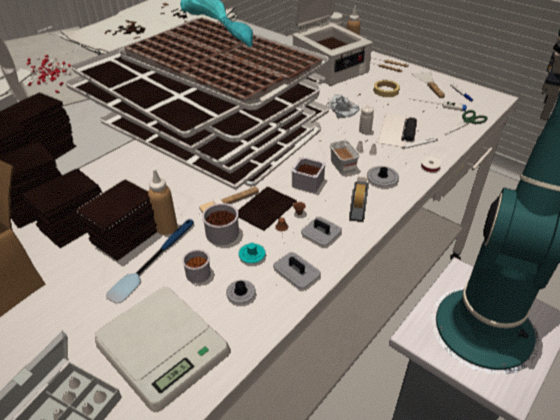

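The top view shows these objects:
- **Containers:** large round (217,172), small round (165,194), square (342,187), oblong tub (399,199).
- **Grey lids:** small round (175,242), oblong (228,264), square (285,251), large round (405,250).
- **Look-alikes:** the turquoise lid at (216,217) is excluded by colour, so (175,242) is the small round one. The white roll at (464,282) isn't a lid.

Next I'll enlarge this area and segment it.

```bash
cat > h.py <<'E'
import cv2,numpy as np
def ray(d,u,v,z):
    f=d["pixels"].shape[0]/2/np.tan(np.radians(d["vfov"]/2))
    r=d["rotation"]@np.array([(u-d["cx"])/f,-(v-d["cy"])/f,-1])
    p=d["position"]; return (p+r*(z-p[2])/r[2])[:2]
def proj(d,P):
    f=d["pixels"].shape[0]/2/np.tan(np.radians(d["vfov"]/2))
    c=d["rotation"].T@(np.array(P)-d["position"])
    return np.array([d["cx"]+f*c[0]/-c[2],d["cy"]-f*c[1]/-c[2]])
def blob(mask,u,v,r):
    m=np.zeros_like(mask); cv2.circle(m,(int(u),int(v)),int(r),255,-1); m&=mask
    cs=cv2.findContours(m,cv2.RETR_EXTERNAL,cv2.CHAIN_APPROX_NONE)[0]
    return max(cs,key=cv2.contourArea)
def rect(d,c,z):
    """contour -> world minAreaRect on plane z: centre, (long,short) mm, angle of long side"""
    w=np.array([ray(d,*p[0],z) for p in c],np.float32)*1000
    b=cv2.boxPoints(cv2.minAreaRect(w)); e=[b[1]-b[0],b[2]-b[1]]
    e.sort(key=lambda x:-np.linalg.norm(x)); 
    return b.mean(0)/1000,[round(float(np.linalg.norm(x)),1) for x in e],float(np.arctan2(e[0][1],e[0][0]))
E
python3 - <<'E'
from bench import ctrl
from h import *
d=ctrl.get_image("top"); im=d["pixels"]; big=im
hsv=cv2.cvtColor(im,cv2.COLOR_BGR2HSV); g=hsv[...,2]
print("table",im[225,250],"lid",im[242,166],im[250,275],"sqrim",im[172,340])
body=(g<150).astype(np.uint8)*255; dark=(g<60).astype(np.uint8)*255
vis=im.copy()
for n,u,v,h in [("LR",405,250,.014),("SR",175,242,.014),("SQ",285,251,.014),("OB",228,264,.014)]:
    c=blob(body,u,v,26); k=blob(dark,u,v,12)
    cv2.drawContours(vis,[c],-1,(0,0,255),1);cv2.drawContours(vis,[k],-1,(0,255,0),1)
    print(n,rect(d,c,h),rect(d,k,.04))
for n,u,v,h in [("LRc",217,172,.07),("SRc",165,194,.056),("SQc",342,187,.062),("OBt",399,199,.06)]:
    k=blob((g<110).astype(np.uint8)*255,u,v,20)
    cv2.drawContours(vis,[k],-1,(255,0,255),1); print(n,rect(d,k,h-.01))
r=lambda a:cv2.resize(a[150:290,140:440],None,fx=2.1,fy=2.1,interpolation=cv2.INTER_CUBIC)
cv2.imwrite("pics/crop1.png",np.vstack([r(im),r(vis)]))
E
```

```text
table [164 176 183] lid [126 131 132] [135 139 141] sqrim [144 145 147]
LR (array([ 0.4642267, -0.3203068], dtype=float32), [97.9, 97.8], 1.1848477125167847) (array([ 0.46332824, -0.31617555], dtype=float32), [25.5, 25.3], -0.02825247496366501)
SR (array([0.48528546, 0.27645212], dtype=float32), [69.4, 68.0], 0.7926210165023804) (array([0.4858014, 0.2715071], dtype=float32), [20.5, 18.0], -0.0036561982706189156)
SQ (array([ 0.46348703, -0.01027468], dtype=float32), [85.9, 85.7], 1.5679388046264648) (array([ 0.45674947, -0.00647363], dtype=float32), [0.0, 0.0], 0.0)
OB (array([0.4282491 , 0.13959214], dtype=float32), [108.4, 76.5], -0.11619432270526886) (array([0.4090817 , 0.13623631], dtype=float32), [0.0, 0.0], 0.0)
LRc (array([0.66858834, 0.16241944], dtype=float32), [79.7, 77.7], 1.5647958517074585)
SRc (array([0.61322963, 0.30355218], dtype=float32), [54.4, 49.4], 1.5647166967391968)
SQc (array([ 0.62715584, -0.16131815], dtype=float32), [69.6, 68.4], -1.2944703102111816)
OBt (array([ 0.6339603 , -0.32417718], dtype=float32), [45.4, 9.3], 1.0114388465881348)
```

View pics/crop1.png

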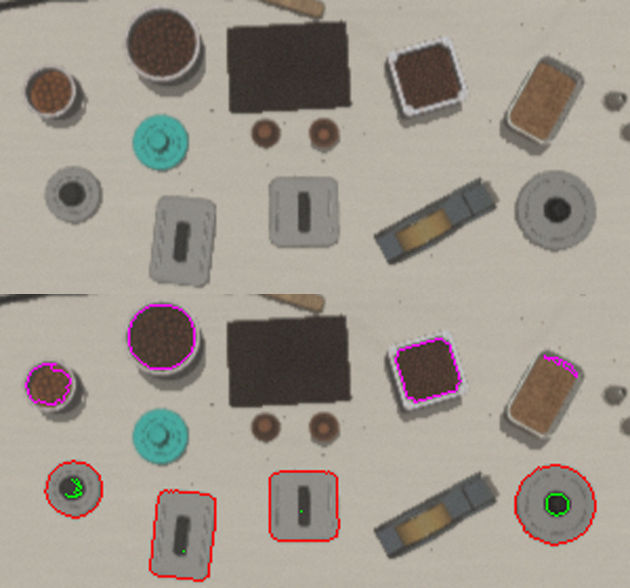

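The enlarged crop confirms the four grey lids: small round, oblong, square and large round. The turquoise one is excluded. I'm moving in so the wrist camera can refine the container poses.

{"op": "jog_arm", "data": {"plan": [[[0.875,-0.575,-0.36,0,0,0.147],[0.875,-0.575,-0.36,0,0,0.147],[0.875,-0.575,-0.36,0,0,0.147],[0.875,-0.575,-0.36,0,0,0.147],[0.875,-0.575,-0.36,0,0,0.147],[0.875,-0.575,-0.36,0,0,0.147],[0.875,-0.575,-0.36,0,0,0.147],[0.875,-0.575,-0.36,0,0,0.147]]], "jaw": 1, "newtons": 20}}

```text
time_s: 0.82
position: [0.3346, -0.4383, 0.3069]
tcp_rot: [[1.0, 0.01, 0.004], [0.01, -1.0, -0.001], [0.004, 0.001, -1.0]]
ft_force: [0.1, -0.2, 0.2]
gripper_width: 0.999
finger_force: 0.0
```

{"op": "jog_arm", "data": {"plan": [[[0.6,-0.75,-0.2,0,0,0],[0.6,-0.75,-0.2,0,0,0],[0.6,-0.75,-0.2,0,0,0],[0.6,-0.75,-0.2,0,0,0],[0.6,-0.75,-0.2,0,0,0],[0.6,-0.75,-0.2,0,0,0],[0.6,-0.75,-0.2,0,0,0],[0.6,-0.75,-0.2,0,0,0]]]}}

```text
time_s: 1.48
position: [0.4797, -0.254, 0.3544]
tcp_rot: [[1.0, 0.004, 0.0], [0.004, -1.0, 0.0], [0.0, -0.0, -1.0]]
ft_force: [-0.4, -1.2, -0.8]
gripper_width: 1.003
finger_force: 0.0
```

```bash
python3 - <<'E'
from bench import ctrl
import cv2,pickle
d=ctrl.get_image("wrist"); s=ctrl.sense(); print({k:v for k,v in d.items() if k!="pixels"},s["position"])
cv2.imwrite("pics/w1.png",d["pixels"]); pickle.dump(d,open("w1.pkl","wb"))
E
```

```text
{'vfov': 59.554237767383476, 'cx': 273.4347984889271, 'cy': 215.16963422681164, 'position': array([ 0.54786908, -0.25379608,  0.52386381]), 'rotation': array([[ 4.60915124e-03,  9.70755420e-01,  2.40026396e-01],
       [-9.99989372e-01,  4.50000850e-03,  1.00278396e-03],
       [-1.06662855e-04, -2.40028467e-01,  9.70765844e-01]])} [ 0.47838437 -0.25580997  0.3540297 ]
```

View pics/w1.png

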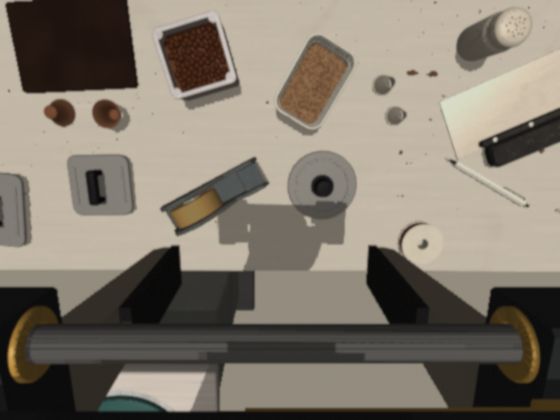

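The wrist view shows the square canister (195,55), tub (315,83), large lid (322,185) and square lid (100,185). I'll segment rims by low saturation.

```bash
cat >> h.py <<'E'
def rimmask(im):
    b=cv2.bilateralFilter(im,7,25,5)
    hsv=cv2.cvtColor(b,cv2.COLOR_BGR2HSV); s,v=hsv[...,1],hsv[...,2]
    m=((s<15)|(s>70)).astype(np.uint8)*255
    return cv2.morphologyEx(m,cv2.MORPH_OPEN,np.ones((3,3),np.uint8))
E
python3 - <<'E'
from h import *
import pickle
d=pickle.load(open("w1.pkl","rb")); im=d["pixels"]
m=rimmask(im); hsv=cv2.cvtColor(im,cv2.COLOR_BGR2HSV)
print("tub row83", [tuple(hsv[83,u,1:]) for u in range(262,292,2)])
print("sq row60", [tuple(hsv[60,u,1:]) for u in range(146,172,2)])
vis=im.copy()
for n,u,v,r,h in [("SQc",195,55,52,.062),("OBt",315,83,55,.06),("LR",322,185,45,.014),("SQ",100,185,48,.014)]:
    c=blob(m,u,v,r); cv2.drawContours(vis,[c],-1,(0,0,255),1); print(n,rect(d,c,h))
g=hsv[...,2]
for n,u,v in [("LRk",322,185),("SQk",98,187)]:
    k=blob((g<50).astype(np.uint8)*255,u,v,22); cv2.drawContours(vis,[k],-1,(0,255,0),1); print(n,rect(d,k,.04))
r=lambda a:cv2.resize(a[0:240,40:380],None,fx=1.6,fy=1.6)
cv2.imwrite("pics/w1v.png",np.hstack([cv2.resize(vis[0:240,40:380],None,fx=1.6,fy=1.6,interpolation=2),cv2.cvtColor(cv2.resize(m[0:240,40:380],None,fx=.7,fy=1.6),8)]))
E
```

```text
tub row83 [(np.uint8(37), np.uint8(195)), (np.uint8(37), np.uint8(195)), (np.uint8(38), np.uint8(196)), (np.uint8(38), np.uint8(196)), (np.uint8(38), np.uint8(196)), (np.uint8(38), np.uint8(196)), (np.uint8(38), np.uint8(196)), (np.uint8(36), np.uint8(196)), (np.uint8(38), np.uint8(196)), (np.uint8(36), np.uint8(192)), (np.uint8(33), np.uint8(192)), (np.uint8(31), np.uint8(155)), (np.uint8(34), np.uint8(113)), (np.uint8(63), np.uint8(113)), (np.uint8(115), np.uint8(126))]
sq row60 [(np.uint8(38), np.uint8(195)), (np.uint8(37), np.uint8(194)), (np.uint8(36), np.uint8(193)), (np.uint8(38), np.uint8(193)), (np.uint8(38), np.uint8(193)), (np.uint8(37), np.uint8(193)), (np.uint8(37), np.uint8(191)), (np.uint8(32), np.uint8(184)), (np.uint8(20), np.uint8(193)), (np.uint8(21), np.uint8(161)), (np.uint8(33), np.uint8(69)), (np.uint8(112), np.uint8(64)), (np.uint8(146), np.uint8(75))]
SQc (array([ 0.624076  , -0.16142663], dtype=float32), [67.0, 63.7], -1.2970976829528809)
OBt (array([ 0.5947108, -0.2999301], dtype=float32), [84.1, 51.6], -0.5270010232925415)
LR (array([ 0.47207752, -0.32760575], dtype=float32), [11.4, 7.0], -1.5661660432815552)
SQ (array([ 4.6117166e-01, -1.6753256e-04], dtype=float32), [39.6, 13.4], 0.048066962510347366)
LRk (array([ 0.46914327, -0.3187822 ], dtype=float32), [26.8, 25.5], -1.5661633014678955)
SQk (array([ 0.46558872, -0.016539  ], dtype=float32), [43.2, 20.3], 0.01171824149787426)
```

View pics/w1v.png

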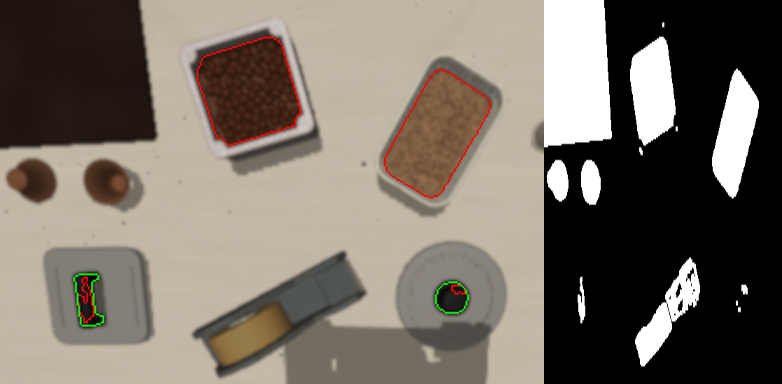

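```bash
python3 - <<'E'
from h import *
import pickle
from bench import ctrl
d=pickle.load(open("w1.pkl","rb")); t=ctrl.get_image("top"); sc=ctrl.get_image("scene"); pickle.dump(t,open("t1.pkl","wb"))
def sat(d): return (cv2.cvtColor(d["pixels"],cv2.COLOR_BGR2HSV)[...,1]>75).astype(np.uint8)*255
for nm,D,L in [("w",d,[("SQc",195,55,40,.052),("OBt",315,83,48,.055)]),("t",t,[("SQc",342,187,17,.052),("OBt",399,199,22,.055),("LRc",217,172,20,.06),("SRc",165,194,14,.046)]),
   ("s",sc,[("SQc",308,170,17,.052),("OBt",344,153,16,.055),("LRc",221,218,20,.06),("SRc",197,260,14,.046)])]:
    for n,u,v,r,h in L: print(nm,n,rect(D,blob(sat(D),u,v,r),h))
g=d["pixels"].max(2); m=(g<160).astype(np.uint8)*255
for n,u,v,r in [("LR",322,185,45),("SQ",100,185,48)]: print(n,rect(d,blob(m,u,v,r),.014))
g=t["pixels"].max(2)
for n,u,v in [("SQk",285,251),("OBk",227,265),("SRk",175,242)]: print(n,rect(t,blob((g<85).astype(np.uint8)*255,u,v,14),.037))
E
```

```text
w SQc (array([ 0.6259099 , -0.15988503], dtype=float32), [67.3, 64.7], -1.2928423881530762)
w OBt (array([ 0.59544384, -0.30064604], dtype=float32), [84.4, 51.4], -0.5246392488479614)
t SQc (array([ 0.6262194 , -0.16057053], dtype=float32), [63.9, 63.4], -1.3011802434921265)
t OBt (array([ 0.5952925, -0.2983484], dtype=float32), [83.4, 51.1], -0.523118793964386)
t LRc (array([0.6672524 , 0.16105966], dtype=float32), [73.6, 72.9], -0.23761527240276337)
t SRc (array([0.6106084, 0.299593 ], dtype=float32), [49.5, 46.6], 0.017384931445121765)
s SQc (array([ 0.6274899 , -0.16060717], dtype=float32), [58.3, 41.4], 0.2721535563468933)
s OBt (array([ 0.5913036, -0.2895813], dtype=float32), [57.4, 39.0], -0.5955167412757874)
s LRc (array([0.66624653, 0.16092306], dtype=float32), [63.6, 61.1], 0.18838070333003998)
s SRc (array([0.61066365, 0.3010942 ], dtype=float32), [41.9, 39.2], -1.428691029548645)
LR (array([ 0.45769808, -0.31930992], dtype=float32), [112.7, 97.5], -0.28341084718704224)
SQ (array([ 0.4642168 , -0.01355026], dtype=float32), [91.1, 86.3], -1.5581060647964478)
SQk (array([ 0.4631538 , -0.00906265], dtype=float32), [43.3, 10.2], -0.0046348487958312035)
OBk (array([0.4279601 , 0.13979629], dtype=float32), [43.6, 13.5], -0.09442264586687088)
SRk (array([0.48590177, 0.27493072], dtype=float32), [28.6, 25.7], 1.5671805143356323)
```

Top, wrist and scene views agree to about 2 mm. I'm starting with the large round lid.

{"op": "jog_arm", "data": {"plan": [[[-0.058,0.257,0.99,0,0,0],[-0.058,0.257,0.99,0,0,0],[-0.058,0.257,0.99,0,0,0],[-0.058,0.257,0.99,0,0,0],[-0.058,0.257,0.99,0,0,0],[-0.058,0.257,0.99,0,0,0],[-0.058,0.257,0.99,0,0,0],[-0.058,0.257,0.99,0,0,0],[-0.058,0.257,0.99,0,0,0],[-0.058,0.257,0.99,0,0,0],[-0.058,0.257,0.99,0,0,0]]], "jaw": 0.1}}

```text
time_s: 2.55
position: [0.466, -0.3201, 0.1099]
tcp_rot: [[1.0, 0.0, 0.004], [0.0, -1.0, -0.003], [0.004, 0.003, -1.0]]
ft_force: [0.9, 0.3, 0.6]
gripper_width: 0.554
finger_force: 0.0
```

{"op": "jog_arm", "data": {"plan": [[[-0.008,0,0.33,0,0,0],[-0.008,0,0.33,0,0,0],[-0.008,0,0.33,0,0,0],[-0.008,0,0.33,0,0,0],[-0.008,0,0.33,0,0,0],[-0.008,0,0.33,0,0,0]]]}}

```text
time_s: 3.05
position: [0.4645, -0.3207, 0.0279]
tcp_rot: [[1.0, 0.0, 0.005], [0.0, -1.0, -0.003], [0.005, 0.003, -1.0]]
ft_force: [-0.4, 0.4, 1.2]
gripper_width: 0.547
finger_force: 0.0
```

{"op": "jog_arm", "data": {"plan": [[[0,0,0.034,0,0,0],[0,0,0.034,0,0,0],[0,0,0.034,0,0,0],[0,0,0.034,0,0,0]]]}}

```text
time_s: 3.38
position: [0.4625, -0.3197, 0.0166]
tcp_rot: [[1.0, -0.0, 0.001], [-0.0, -1.0, -0.0], [0.001, 0.0, -1.0]]
ft_force: [0.2, 0.1, -0.0]
gripper_width: 0.548
finger_force: 0.0
```

{"op": "jog_arm", "data": {"plan": [[[0,0,0,0,0,0],[0,0,0,0,0,0],[0,0,0,0,0,0],[0,0,0,0,0,0],[0,0,0,0,0,0],[0,0,0,0,0,0]]], "jaw": -1, "newtons": 25}}

```text
time_s: 3.88
position: [0.4623, -0.3197, 0.0161]
tcp_rot: [[1.0, -0.0, 0.0], [-0.0, -1.0, -0.0], [0.0, 0.0, -1.0]]
ft_force: [-0.0, -1.4, 0.4]
gripper_width: 0.255
finger_force: 25.0
```

{"op": "jog_arm", "data": {"plan": [[[0,0,-0.3,0,0,0],[0,0,-0.56,0,0,0],[0,0,-0.56,0,0,0],[0,0,-0.56,0,0,0],[0.41,-1,-0.56,0,0,0],[0.41,-1,-0.56,0,0,0],[0.41,-1,-0.56,0,0,0],[0.41,-1,-0.56,0,0,0],[0.41,-1,-0.56,0,0,0],[0.41,-1,-0.56,0,0,0],[0.41,-1,-0.56,0,0,0]]]}}

```text
time_s: 4.8
position: [0.5661, -0.0631, 0.1562]
tcp_rot: [[1.0, 0.006, 0.001], [0.006, -1.0, 0.003], [0.001, -0.003, -1.0]]
ft_force: [0.3, 0.2, -0.3]
gripper_width: 0.255
finger_force: 25.0
```

{"op": "jog_arm", "data": {"plan": [[[0.4,-0.92,0,0,0,0],[0.4,-0.92,0,0,0,0],[0.4,-0.92,0,0,0,0],[0.4,-0.92,0,0,0,0],[0.4,-0.92,0,0,0,0],[0.4,-0.92,0,0,0,0],[0.4,-0.92,0,0,0,0],[0.4,-0.92,0,0,0,0],[0.4,-0.92,0,0,0,0],[0.4,-0.92,0,0,0,0],[0.4,-0.92,0,0,0,0]]]}}

```text
time_s: 5.72
position: [0.6648, 0.158, 0.156]
tcp_rot: [[1.0, -0.003, -0.0], [-0.003, -1.0, -0.001], [-0.0, 0.001, -1.0]]
ft_force: [1.3, -0.5, -0.7]
gripper_width: 0.252
finger_force: 25.0
```

```bash
python3 - <<'E'
from bench import ctrl
import cv2,pickle
from h import *
s=ctrl.sense(); print(s["position"],s["time_s"],s["gripper_width"])
d=ctrl.get_image("wrist"); pickle.dump(d,open("w2.pkl","wb"));cv2.imwrite("pics/w2.png",d["pixels"]);print(d["position"])
sat=lambda d:(cv2.cvtColor(d["pixels"],cv2.COLOR_BGR2HSV)[...,1]>75).astype(np.uint8)*255
print(proj(d,[.667,.161,.07]),proj(d,[.611,.3,.056]))
E
```

```text
[0.66477327 0.15796966 0.15601884] 5.7167 0.2524351695548326
[0.73300623 0.15787709 0.32539784]
[268.8853319  218.91454489] [ 93.97623661 283.36199685]
```

View pics/w2.png

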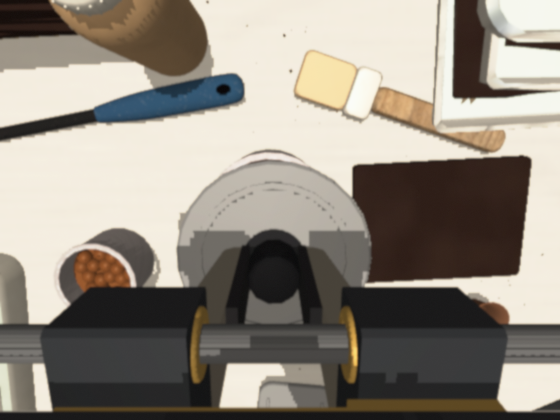

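The lid is held level at (274,250), with the canister hidden under it. I'll check the in-hand offset from the flange edges.

```bash
python3 - <<'E'
from h import *
import pickle
d=pickle.load(open("w2.pkl","rb"))
print(ray(d,274,161,.154),ray(d,178,250,.154),ray(d,370,250,.154))
E
```

```text
[0.7164656  0.15745512] [0.67300865 0.20481738] [0.6727623  0.11022275]
```

{"op": "jog_arm", "data": {"plan": [[[0,-0.012,0.1,0,0,0],[0,-0.012,0.2,0,0,0],[0,-0.012,0.23,0,0,0],[0,-0.012,0.25,0,0,0],[0,-0.012,0.27,0,0,0],[0,-0.012,0.29,0,0,0],[0,-0.012,0.3,0,0,0],[0,-0.012,0.31,0,0,0],[0,-0.012,0.316,0,0,0],[0,-0.012,0.32,0,0,0],[0,-0.012,0.32,0,0,0],[0,-0.012,0.32,0,0,0]]]}}

```text
time_s: 6.77
position: [0.665, 0.1635, 0.0763]
tcp_rot: [[1.0, -0.0, 0.0], [-0.0, -1.0, 0.0], [0.0, -0.0, -1.0]]
ft_force: [0.5, -1.3, -1.2]
gripper_width: 0.252
finger_force: 25.0
```

{"op": "jog_arm", "data": {"plan": [[[0,0,0,0,0,0],[0,0,0,0,0,0],[0,0,0,0,0,0],[0,0,0,0,0,0]]], "jaw": 0.1}}

```text
time_s: 7.1
position: [0.665, 0.1634, 0.0762]
tcp_rot: [[1.0, -0.0, 0.0], [-0.0, -1.0, 0.0], [0.0, -0.0, -1.0]]
ft_force: [-0.4, 0.2, -0.5]
gripper_width: 0.522
finger_force: 0.0
```

{"op": "jog_arm", "data": {"plan": [[[0,0,-0.15,0,0,0],[0,0,-0.4,0,0,0],[0,0,-0.4,0,0,0],[0,0,-0.4,0,0,0],[0,0,-0.4,0,0,0]]]}}

```text
time_s: 7.52
position: [0.6657, 0.1637, 0.178]
tcp_rot: [[1.0, -0.0, 0.003], [-0.0, -1.0, 0.001], [0.003, -0.001, -1.0]]
ft_force: [0.6, 0.0, -0.3]
gripper_width: 0.55
finger_force: 0.0
```

```bash
python3 - <<'E'
from bench import ctrl
import cv2,pickle
from h import *
s=ctrl.sense(); print(s["position"],s["time_s"])
d=ctrl.get_image("top"); pickle.dump(d,open("t2.pkl","wb"))
e=ctrl.get_image("scene")["pixels"]
w=ctrl.get_image("wrist"); pickle.dump(w,open("w3.pkl","wb"))
cv2.imwrite("pics/m2.png",np.hstack([cv2.resize(e[180:280,160:280],None,fx=3.3,fy=3.3),cv2.resize(w["pixels"],(440,330))]))
E
```

```text
[0.66570134 0.16365385 0.17796667] 7.5167
```

View pics/m2.png

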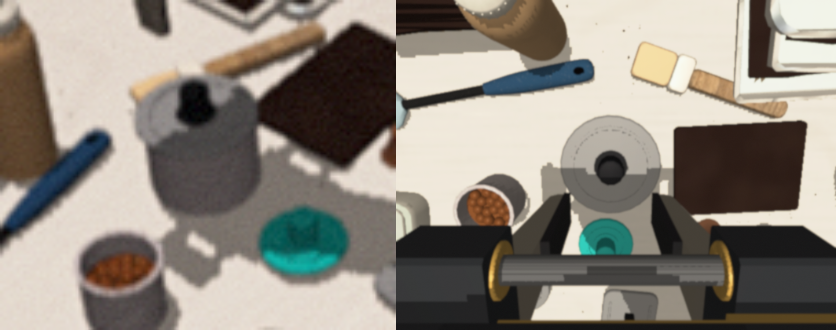

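The scene and wrist crops show the large lid lying flat and centred on its canister. Next is the small round lid.

{"op": "jog_arm", "data": {"plan": [[[-0.15,-0.1,0,0,0,0],[-0.3,-0.2,0,0,0,0],[-0.72,-0.447,0.28,0,0,0],[-0.72,-0.447,0.28,0,0,0],[-0.72,-0.447,0.28,0,0,0],[-0.72,-0.447,0.28,0,0,0],[-0.72,-0.447,0.28,0,0,0],[-0.72,-0.447,0.28,0,0,0],[-0.72,-0.447,0.28,0,0,0],[-0.72,-0.447,0.28,0,0,0]]]}}

```text
time_s: 8.5
position: [0.4866, 0.2742, 0.1062]
tcp_rot: [[1.0, -0.003, 0.001], [-0.003, -1.0, -0.0], [0.001, 0.0, -1.0]]
ft_force: [0.5, 0.6, 0.3]
gripper_width: 0.553
finger_force: 0.0
```

Lower to z ≈ 0.018, then close.

{"op": "jog_arm", "data": {"plan": [[[0,0,0.2,0,0,0],[0,0,0.3,0,0,0],[0,0,0.345,0,0,0],[0,0,0.345,0,0,0],[0,0,0.345,0,0,0],[0,0,0.345,0,0,0],[0,0,0.345,0,0,0]]]}}

```text
time_s: 9.08
position: [0.4864, 0.2759, 0.0217]
tcp_rot: [[1.0, -0.001, 0.003], [-0.001, -1.0, 0.002], [0.003, -0.002, -1.0]]
ft_force: [0.0, 0.1, 0.3]
gripper_width: 0.554
finger_force: 0.0
```

{"op": "jog_arm", "data": {"plan": [[[0,0,0,0,0,0],[0,0,0,0,0,0],[0,0,0,0,0,0],[0,0,0,0,0,0],[0,0,0,0,0,0],[0,0,0,0,0,0]]], "jaw": -1}}

```text
time_s: 9.58
position: [0.4851, 0.2755, 0.0202]
tcp_rot: [[1.0, -0.0, 0.001], [-0.0, -1.0, 0.0], [0.001, -0.0, -1.0]]
ft_force: [-0.9, 0.1, 3.7]
gripper_width: 0.254
finger_force: 25.0
```

{"op": "jog_arm", "data": {"plan": [[[0,0,-0.2,0,0,0],[0,0,-0.48,0,0,0],[0,0,-0.48,0,0,0],[0,0,-0.48,0,0,0],[0.5,-0.098,-0.48,0,0,0],[0.5,-0.098,-0.48,0,0,0],[0.5,-0.098,-0.48,0,0,0],[0.5,-0.098,-0.48,0,0,0],[0.5,-0.098,-0.48,0,0,0],[0.5,-0.098,-0.48,0,0,0],[0.5,-0.098,-0.48,0,0,0]]]}}

```text
time_s: 10.5
position: [0.6081, 0.2997, 0.1391]
tcp_rot: [[1.0, 0.001, -0.002], [0.001, -1.0, -0.001], [-0.002, 0.001, -1.0]]
ft_force: [-0.7, 0.5, -0.3]
gripper_width: 0.255
finger_force: 25.0
```

```bash
python3 - <<'E'
from bench import ctrl
import cv2,pickle
from h import *
s=ctrl.sense(); print(s["position"],s["time_s"],s["gripper_width"])
d=ctrl.get_image("wrist"); im=d["pixels"]; z=s["position"][2]-.0202+.014
c=proj(d,[*(s["position"][:2]),z]); print(c)
# flange edges predicted, and found by gray-value jump up the column through the centre
u=int(round(c[0])); 
e=proj(d,[s["position"][0]+.035,s["position"][1],z]); print(e)
col=im[:,u-3:u+4].mean((1,2)); g=np.abs(np.diff(cv2.GaussianBlur(col.reshape(-1,1),(1,3),0)[:,0]))
for v in range(int(e[1])-25,int(e[1])+25):
    if g[v]>8: print(v,round(g[v],1),ray(d,u,v,z))
cv2.imwrite("pics/w4.png",im)
E
```

```text
[0.60805865 0.29968007 0.13913693] 10.5 0.25450500597789055
[273.2537884  262.31855539]
[273.37463929 194.68533447]
170 17.0 [0.65505546 0.29988028]
171 32.2 [0.65457705 0.29987956]
172 34.7 [0.65409801 0.29987884]
173 22.8 [0.65361833 0.29987811]
174 8.2 [0.65313803 0.29987739]
176 15.1 [0.65217551 0.29987593]
177 27.6 [0.65169329 0.2998752 ]
178 30.6 [0.65121043 0.29987447]
179 21.8 [0.65072694 0.29987374]
180 13.0 [0.6502428  0.29987301]
181 10.0 [0.64975802 0.29987228]
189 13.6 [0.64585647 0.29986638]
190 18.1 [0.64536585 0.29986564]
191 14.0 [0.64487456 0.2998649 ]
192 9.7 [0.64438263 0.29986416]
193 9.6 [0.64389003 0.29986341]
194 9.3 [0.64339677 0.29986267]
```

View pics/w4.png

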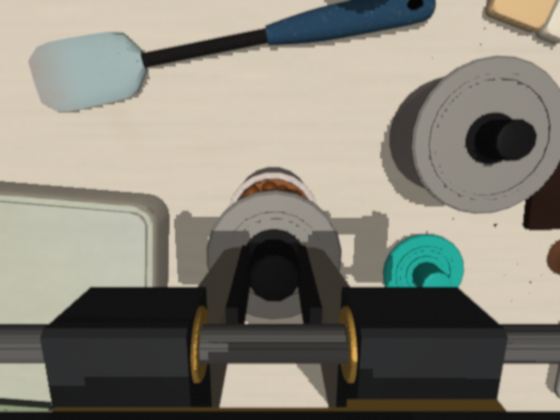

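The small lid at (274,255) sits over its canister, whose far rim is at row 171. It needs about +2 mm in x, then I can lower it.

{"op": "jog_arm", "data": {"plan": [[[0.008,-0.002,0.1,0,0,0],[0.008,-0.002,0.17,0,0,0],[0.008,-0.002,0.2,0,0,0],[0.008,-0.002,0.22,0,0,0],[0.008,-0.002,0.24,0,0,0],[0.008,-0.002,0.26,0,0,0],[0.008,-0.002,0.27,0,0,0],[0.008,-0.002,0.28,0,0,0],[0.008,-0.002,0.288,0,0,0],[0.008,-0.002,0.292,0,0,0],[0.008,-0.002,0.292,0,0,0],[0.008,-0.002,0.292,0,0,0]]]}}

```text
time_s: 11.55
position: [0.612, 0.3001, 0.067]
tcp_rot: [[1.0, -0.0, 0.0], [-0.0, -1.0, 0.0], [0.0, -0.0, -1.0]]
ft_force: [-1.4, 0.5, -0.6]
gripper_width: 0.255
finger_force: 25.0
```

{"op": "jog_arm", "data": {"plan": [[[0,0,0.003,0,0,0],[0,0,0.003,0,0,0],[0,0,0.003,0,0,0],[0,0,0.003,0,0,0]]], "jaw": 0.1}}

```text
time_s: 11.88
position: [0.612, 0.3002, 0.0662]
tcp_rot: [[1.0, -0.0, 0.0], [-0.0, -1.0, 0.0], [0.0, -0.0, -1.0]]
ft_force: [0.7, 0.8, -1.0]
gripper_width: 0.523
finger_force: 0.0
```

{"op": "jog_arm", "data": {"plan": [[[0,0,-0.15,0,0,0],[0,0,-0.32,0,0,0],[0,0,-0.32,0,0,0],[0,0,-0.32,0,0,0],[0,0,-0.32,0,0,0]]]}}

```text
time_s: 12.3
position: [0.6118, 0.2999, 0.1461]
tcp_rot: [[1.0, -0.0, 0.0], [-0.0, -1.0, -0.0], [0.0, 0.0, -1.0]]
ft_force: [0.1, 1.2, -0.8]
gripper_width: 0.548
finger_force: 0.0
```

```bash
python3 - <<'E'
from bench import ctrl
import cv2,pickle
from h import *
s=ctrl.sense(); print(s["position"],s["time_s"])
e=ctrl.get_image("scene")["pixels"]; w=ctrl.get_image("wrist")["pixels"]
cv2.imwrite("pics/m3.png",np.hstack([cv2.resize(e[180:300,140:280],None,fx=2.75,fy=2.75),cv2.resize(w,(400,330))]))
E
```

```text
[0.6117738  0.29992947 0.14613909] 12.3
```

View pics/m3.png

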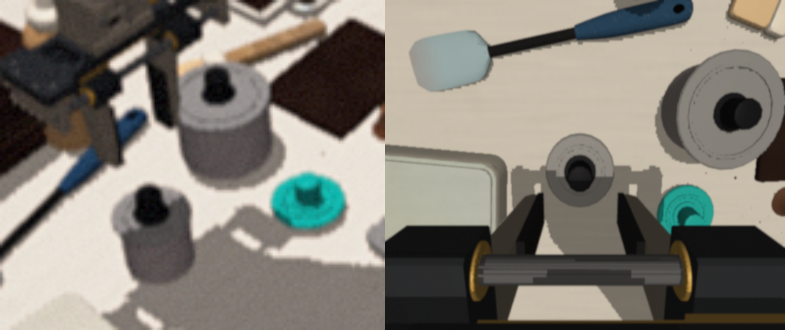

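The small lid is seated. Next is the oblong lid, yaw −0.107.

{"op": "jog_arm", "data": {"plan": [[[-0.735,0.64,0.184,0,0,0.068],[-0.735,0.64,0.184,0,0,0.068],[-0.735,0.64,0.184,0,0,0.068],[-0.735,0.64,0.184,0,0,0.068],[-0.735,0.64,0.184,0,0,0.068],[-0.735,0.64,0.184,0,0,0.068],[-0.735,0.64,0.184,0,0,0.068],[-0.735,0.64,0.184,0,0,0.068],[-0.735,0.64,0.184,0,0,0.068],[-0.735,0.64,0.184,0,0,0.068]]]}}

```text
time_s: 13.23
position: [0.4294, 0.1413, 0.1001]
tcp_rot: [[0.994, -0.106, 0.001], [-0.106, -0.994, 0.001], [0.001, -0.001, -1.0]]
ft_force: [-0.7, -0.8, -0.2]
gripper_width: 0.552
finger_force: 0.0
```

{"op": "jog_arm", "data": {"plan": [[[0,0.004,0.2,0,0,0],[0,0.004,0.3,0,0,0],[0,0.004,0.324,0,0,0],[0,0.004,0.324,0,0,0],[0,0.004,0.324,0,0,0],[0,0.004,0.324,0,0,0],[0,0.004,0.324,0,0,0]]]}}

```text
time_s: 13.82
position: [0.4294, 0.1398, 0.0206]
tcp_rot: [[0.994, -0.107, 0.003], [-0.107, -0.994, 0.001], [0.003, -0.001, -1.0]]
ft_force: [0.1, 0.3, 0.1]
gripper_width: 0.551
finger_force: 0.0
```

{"op": "jog_arm", "data": {"plan": [[[0,0,0,0,0,0],[0,0,0,0,0,0],[0,0,0,0,0,0],[0,0,0,0,0,0],[0,0,0,0,0,0],[0,0,0,0,0,0],[0,0,0,0,0,0]]], "jaw": -1}}

```text
time_s: 14.4
position: [0.428, 0.1392, 0.0191]
tcp_rot: [[0.994, -0.107, 0.0], [-0.107, -0.994, 0.0], [0.0, -0.0, -1.0]]
ft_force: [-0.5, -0.6, 1.7]
gripper_width: 0.146
finger_force: 25.0
```

{"op": "jog_arm", "data": {"plan": [[[0,0,-0.2,0,0,0],[0,0,-0.48,0,0,0],[0,0,-0.48,0,0,0],[0,0,-0.48,0,0,0],[0.43,1,-0.48,0,0,0],[0.43,1,-0.48,0,0,0],[0.43,1,-0.48,0,0,0],[0.43,1,-0.48,0,0,0],[0.43,1,-0.48,0,0,0],[0.43,1,-0.48,0,0,0],[0.43,1,-0.48,0,0,0]]]}}

```text
time_s: 15.32
position: [0.5084, -0.1265, 0.1385]
tcp_rot: [[0.994, -0.112, -0.0], [-0.112, -0.994, -0.002], [0.0, 0.002, -1.0]]
ft_force: [0.6, 0.2, -1.2]
gripper_width: 0.148
finger_force: 25.0
```

{"op": "jog_arm", "data": {"plan": [[[0.423,0.673,0,0,0,0.265],[0.423,0.673,0,0,0,0.265],[0.423,0.673,0,0,0,0.265],[0.423,0.673,0,0,0,0.265],[0.423,0.673,0,0,0,0.265],[0.423,0.673,0,0,0,0.265],[0.423,0.673,0,0,0,0.265],[0.423,0.673,0,0,0,0.265],[0.423,0.673,0,0,0,0.265],[0.423,0.673,0,0,0,0.265]]]}}

```text
time_s: 16.15
position: [0.5953, -0.2976, 0.139]
tcp_rot: [[0.867, -0.498, -0.0], [-0.498, -0.867, 0.001], [-0.001, -0.001, -1.0]]
ft_force: [-0.2, 1.4, -0.1]
gripper_width: 0.147
finger_force: 25.0
```

```bash
cat > look.py <<'E'
from bench import ctrl
import sys,pickle
from h import *
off,hx,hy,name=float(sys.argv[1]),float(sys.argv[2]),float(sys.argv[3]),sys.argv[4]
s=ctrl.sense(); p=s["position"]; R=s["tcp_rot"]; print(p,R[:2,0],s["time_s"],s["gripper_width"])
d=ctrl.get_image("wrist"); pickle.dump(d,open(name+".pkl","wb")); im=d["pixels"].copy(); z=p[2]-off+.014
for sx,sy in [(1,1),(1,-1)]:
    q=p[:2]+R[:2,0]*hx*sx+R[:2,1]*hy*sy
    cv2.drawMarker(im,tuple(int(round(x)) for x in proj(d,[*q,z])),(0,0,255),0,9)
cv2.imwrite("pics/"+name+".png",im)
E
python3 look.py .0191 .054 .037 w5
```

```text
[ 0.59525307 -0.29758651  0.13903431] [ 0.867306   -0.49777489] 16.15 0.1471159660472214
```

View pics/w5.png

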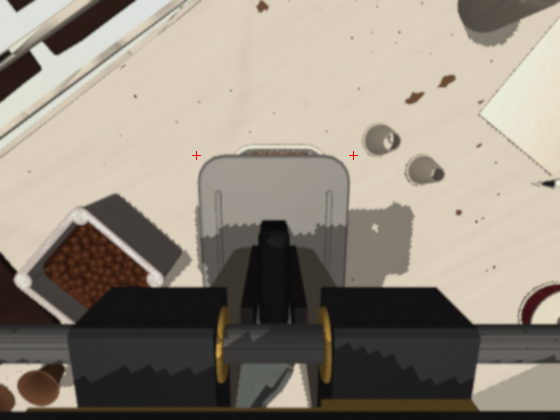

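The lid edge (row 155, columns 199–349) matches the prediction. The tub's far rim peeks out at row 145, columns 237–325.

```bash
python3 - <<'E'
from h import *
import pickle
d=pickle.load(open("w5.pkl","rb")); p=np.array([0.59525307,-0.29758651]); X=np.array([.8673,-.4978]);Y=np.array([-.4978,-.8673])
for n,u,v,z in [("lidfar",274,155,.134),("lidL",199,190,.134),("lidR",349,190,.134),("tubfar",281,145,.06),("tubL",237,150,.06),("tubR",325,150,.06)]:
    q=ray(d,u,v,z)-p; print(n,q@X,q@Y)
print("topview tub", (np.array([.5953,-.2995])-p)@X,(np.array([.5953,-.2995])-p)@Y)
E
```

```text
lidfar 0.05407462989217482 -0.00019809814907017107
lidL 0.03736510797594158 -0.03628651040146762
lidR 0.03742272938613743 0.03592104282141391
tubfar 0.054687874285763126 0.00454260539745363
tubL 0.05138085426319176 -0.024826811012629738
tubR 0.05142521576834784 0.033946650180921294
topview tub 0.0009932377109999817 0.0016362081229999669
```

{"op": "jog_arm", "data": {"plan": [[[0.012,0.013,0.1,0,0,0],[0.012,0.013,0.16,0,0,0],[0.012,0.013,0.19,0,0,0],[0.012,0.013,0.21,0,0,0],[0.012,0.013,0.23,0,0,0],[0.012,0.013,0.25,0,0,0],[0.012,0.013,0.26,0,0,0],[0.012,0.013,0.27,0,0,0],[0.012,0.013,0.277,0,0,0],[0.012,0.013,0.28,0,0,0],[0.012,0.013,0.28,0,0,0],[0.012,0.013,0.28,0,0,0]]]}}

```text
time_s: 17.2
position: [0.5965, -0.3039, 0.0694]
tcp_rot: [[0.866, -0.5, 0.001], [-0.5, -0.866, -0.0], [0.001, -0.0, -1.0]]
ft_force: [-0.4, 0.4, 0.7]
gripper_width: 0.15
finger_force: 25.0
```

{"op": "jog_arm", "data": {"plan": [[[0,0,0.002,0,0,0],[0,0,0.002,0,0,0],[0,0,0.002,0,0,0],[0,0,0.002,0,0,0]]], "jaw": 0.1}}

```text
time_s: 17.53
position: [0.5963, -0.3038, 0.0686]
tcp_rot: [[0.866, -0.5, 0.0], [-0.5, -0.866, -0.0], [0.0, 0.0, -1.0]]
ft_force: [-0.3, -0.1, -0.2]
gripper_width: 0.418
finger_force: 0.0
```

{"op": "jog_arm", "data": {"plan": [[[0,0,-0.15,0,0,0],[0,0,-0.35,0,0,0],[0,0,-0.35,0,0,0],[0,0,-0.35,0,0,0],[0,0,-0.35,0,0,0]]]}}

```text
time_s: 17.95
position: [0.5964, -0.3039, 0.1565]
tcp_rot: [[0.866, -0.5, 0.001], [-0.5, -0.866, -0.001], [0.001, 0.0, -1.0]]
ft_force: [0.6, 0.2, -0.4]
gripper_width: 0.551
finger_force: 0.0
```

```bash
python3 - <<'E'
from bench import ctrl
import cv2
from h import *
s=ctrl.sense(); p=s["position"]; R=s["tcp_rot"]; print(p,s["time_s"])
q=np.array([.4635,-.0105])-p[:2]; print("dx,dy frac",(q@R[:2,0])/.25,(q@R[:2,1])/.25)
e=ctrl.get_image("scene")["pixels"]; w=ctrl.get_image("wrist")["pixels"]
cv2.imwrite("pics/m4.png",np.hstack([cv2.resize(e[100:220,270:410],None,fx=2.75,fy=2.75),cv2.resize(w,(400,330))]))
E
```

```text
[ 0.59639099 -0.30386866  0.15649663] 17.95
dx,dy frac -1.0468709194877297 -0.7507749139689089
```

View pics/m4.png

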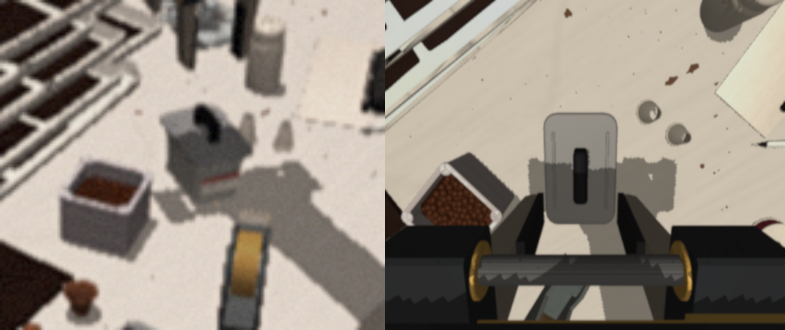

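The tub lid is seated flat. Next is the square lid, in two legs.

{"op": "jog_arm", "data": {"plan": [[[-0.52,-0.375,0,0,0,-0.333],[-0.52,-0.375,0,0,0,-0.333],[-0.52,-0.375,0,0,0,-0.333],[-0.99,-0.751,0.2,0,0,-0.333],[-0.99,-0.751,0.2,0,0,-0.333],[-0.99,-0.751,0.2,0,0,-0.333],[-0.99,-0.751,0.2,0,0,-0.333],[-0.99,-0.751,0.2,0,0,-0.333],[-0.99,-0.751,0.2,0,0,-0.333],[-0.99,-0.751,0.2,0,0,-0.333],[-0.99,-0.751,0.2,0,0,-0.333],[-0.99,-0.751,0.2,0,0,-0.333],[-0.99,-0.751,0.2,0,0,-0.333]]]}}

```text
time_s: 19.13
position: [0.4762, -0.0188, 0.106]
tcp_rot: [[1.0, -0.003, 0.0], [-0.003, -1.0, -0.0], [0.0, 0.0, -1.0]]
ft_force: [-0.3, -0.2, -0.3]
gripper_width: 0.552
finger_force: 0.0
```

{"op": "jog_arm", "data": {"plan": [[[-0.05,-0.033,0,0,0,0],[-0.05,-0.033,0.2,0,0,0],[-0.05,-0.033,0.3,0,0,0],[-0.05,-0.033,0.346,0,0,0],[-0.05,-0.033,0.346,0,0,0],[-0.05,-0.033,0.346,0,0,0],[-0.05,-0.033,0.346,0,0,0],[-0.05,-0.033,0.346,0,0,0]]]}}

```text
time_s: 19.8
position: [0.4645, -0.0095, 0.0208]
tcp_rot: [[1.0, -0.001, 0.003], [-0.001, -1.0, -0.0], [0.003, 0.0, -1.0]]
ft_force: [0.4, -0.5, 0.9]
gripper_width: 0.546
finger_force: 0.0
```

{"op": "jog_arm", "data": {"plan": [[[0,0,0,0,0,0],[0,0,0,0,0,0],[0,0,0,0,0,0],[0,0,0,0,0,0],[0,0,0,0,0,0],[0,0,0,0,0,0],[0,0,0,0,0,0]]], "jaw": -1}}

```text
time_s: 20.38
position: [0.4633, -0.0092, 0.0196]
tcp_rot: [[1.0, -0.0, 0.0], [-0.0, -1.0, -0.0], [0.0, 0.0, -1.0]]
ft_force: [-0.3, -0.4, 0.9]
gripper_width: 0.15
finger_force: 25.0
```

{"op": "jog_arm", "data": {"plan": [[[0,0,-0.2,0,0,0],[0,0,-0.48,0,0,0],[0,0,-0.48,0,0,0],[0,0,-0.48,0,0,0],[0.651,0.603,-0.48,0,0,-0.174],[0.651,0.603,-0.48,0,0,-0.174],[0.651,0.603,-0.48,0,0,-0.174],[0.651,0.603,-0.48,0,0,-0.174],[0.651,0.603,-0.48,0,0,-0.174],[0.651,0.603,-0.48,0,0,-0.174],[0.651,0.603,-0.48,0,0,-0.174],[0.651,0.603,-0.48,0,0,-0.174],[0.651,0.603,-0.48,0,0,-0.174]]]}}

```text
time_s: 21.47
position: [0.6247, -0.1583, 0.1387]
tcp_rot: [[0.963, 0.271, -0.002], [0.271, -0.963, 0.001], [-0.002, -0.002, -1.0]]
ft_force: [-0.2, 0.6, -0.5]
gripper_width: 0.153
finger_force: 25.0
```

```bash
python3 look.py .0196 .043 .043 w6
```

```text
[ 0.62474315 -0.15833114  0.13867204] [0.96252101 0.27120156] 21.4667 0.15325858980235968
```

View pics/w6.png

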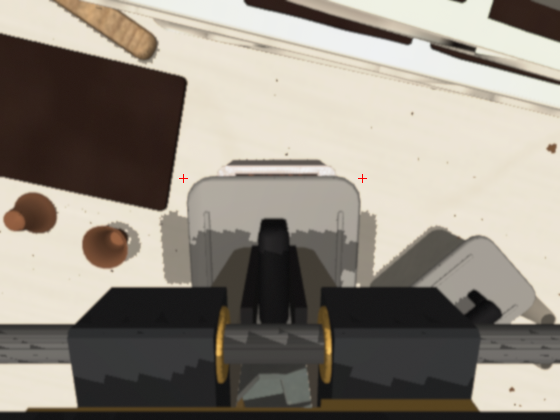

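The lid spans columns 188–360 with its far edge at row 177. The canister's white rim edge is at about row 166, columns 218–338.

```bash
python3 - <<'E'
from h import *
import pickle
d=pickle.load(open("w6.pkl","rb")); p=np.array([0.62474,-0.15833]); X=np.array([.9625,.2712]);Y=np.array([.2712,-.9625])
for n,u,v,z in [("lidfar",274,177,.133),("lidL",188,215,.133),("lidR",360,215,.133),("far",278,166,.062),("L",218,174,.062),("R",338,174,.062)]:
    q=ray(d,u,v,z)-p; print(n,q@X,q@Y)
q=np.array([.6261,-.1602])-p; print(q@X,q@Y)
E
```

```text
lidfar 0.04366902482934566 0.0006516296261909261
lidL 0.02486525726168146 -0.04159293819997185
lidR 0.024969066626142854 0.04290067952809729
far 0.04101577286582216 0.003301396209812733
L 0.03561463572018361 -0.03700197893458631
R 0.03569629967566978 0.043620496318238826
0.0008018560000000241 0.002168707000000018
```

{"op": "jog_arm", "data": {"plan": [[[0.002,0.005,0.1,0,0,0],[0.002,0.005,0.15,0,0,0],[0.002,0.005,0.18,0,0,0],[0.002,0.005,0.2,0,0,0],[0.002,0.005,0.22,0,0,0],[0.002,0.005,0.24,0,0,0],[0.002,0.005,0.25,0,0,0],[0.002,0.005,0.26,0,0,0],[0.002,0.005,0.265,0,0,0],[0.002,0.005,0.268,0,0,0],[0.002,0.005,0.268,0,0,0],[0.002,0.005,0.268,0,0,0]]]}}

```text
time_s: 22.52
position: [0.627, -0.1611, 0.0728]
tcp_rot: [[0.963, 0.27, 0.0], [0.27, -0.963, -0.0], [0.0, 0.0, -1.0]]
ft_force: [0.0, -0.7, -0.3]
gripper_width: 0.148
finger_force: 25.0
```

{"op": "jog_arm", "data": {"plan": [[[0,0,0.002,0,0,0],[0,0,0.002,0,0,0],[0,0,0.002,0,0,0],[0,0,0.002,0,0,0]]], "jaw": 0.1}}

```text
time_s: 22.85
position: [0.6269, -0.1611, 0.0722]
tcp_rot: [[0.963, 0.27, 0.0], [0.27, -0.963, -0.0], [0.0, 0.0, -1.0]]
ft_force: [-0.2, 1.0, -0.5]
gripper_width: 0.42
finger_force: 0.0
```

{"op": "jog_arm", "data": {"plan": [[[0,0,-0.15,0,0,0],[0,0,-0.4,0,0,0],[0,0,-0.5,0,0,0],[-0.5,0,-0.7,0,0,0],[-1,0,-0.9,0,0,0],[-1,0,-0.9,0,0,0],[-1,0,-0.9,0,0,0],[-1,0,-0.9,0,0,0],[-1,0,-0.9,0,0,0],[-1,0,-0.9,0,0,0],[-1,0,-0.9,0,0,0]]]}}

```text
time_s: 23.77
position: [0.3831, -0.2308, 0.2995]
tcp_rot: [[0.964, 0.264, 0.002], [0.264, -0.964, -0.004], [0.001, 0.004, -1.0]]
ft_force: [-0.0, -0.8, -0.8]
gripper_width: 0.55
finger_force: 0.0
```

```bash
python3 - <<'E'
from bench import ctrl
from h import *
s=ctrl.sense(); print(s["position"],s["time_s"])
t=ctrl.get_image("top"); im=t["pixels"]; e=ctrl.get_image("scene")["pixels"]
m=(im.max(2)<150).astype(np.uint8)*255
for n,p,z in [("LR",(.667,.161),.074),("SR",(.612,.3),.06),("SQ",(.626,-.160),.066),("OB",(.5965,-.304),.064)]:
    c=blob(m,*proj(t,[*p,z]),26); print(n,rect(t,c,z))
cv2.imwrite("pics/fin.png",np.hstack([cv2.resize(e[120:290,160:380],None,fx=1.8,fy=1.8),cv2.resize(im[130:290,140:430],(395,306))]))
E
```

```text
[ 0.38314248 -0.23078305  0.29950389] 23.7667
LR (array([0.6581991 , 0.15958898], dtype=float32), [112.4, 95.8], 0.4628469944000244)
SR (array([0.60561335, 0.29272735], dtype=float32), [88.1, 66.3], 0.7918563485145569)
SQ (array([ 0.6192337 , -0.15851279], dtype=float32), [99.6, 95.3], 0.2798350751399994)
OB (array([ 0.5925209 , -0.29951197], dtype=float32), [117.1, 76.1], -0.5231302976608276)
```

View pics/fin.png

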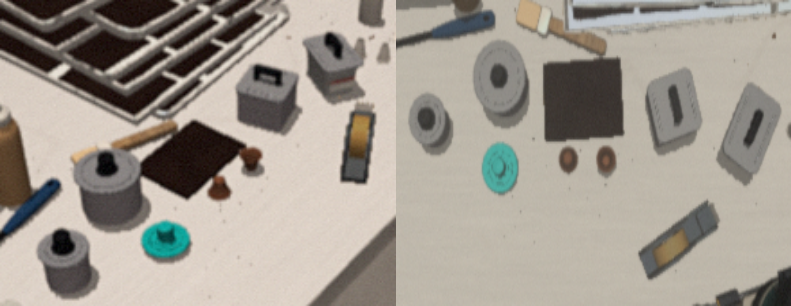

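All four lids lie flat and seated in both views, and the arm is clear. Handing in.

```bash
python3 -c "
from bench import ctrl
print(ctrl.job_done())"
```

```text
the job is handed in; nothing more can be done
None
```

All four grey lids are on their matching containers and look seated flat in the final scene and top views; the containers are upright, the arm is clear, and I handed the job in at about 24 s (no verdict was shown).

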